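# Peel the top staining tray off its stack and hold it over the light panel

## Robot

A 6-joint arm with a two-finger parallel gripper is mounted at the origin on the work surface. World frame = base frame: x ahead of the robot, y to its left, z up, the work surface at z = 0. Lengths are in m, angles in rad, forces in N, time in s.
With the tool pointing down it reaches from about 0.425 to 0.95 m from the base axis. Payload 3.5 kg.
Tool frame: the origin (TCP) lies midway between the tips of the shut fingers; the grasp point (between the pads) lies grasp_offset behind it (grasp_offset is the distance from the TCP to the grasp point, in m); z points along the fingers, y is the direction in which the jaws open and shut (so a half turn about z gives the same grasp; the last joint's range is limited). The gripper opens to 85 mm and grips with 20 to 120 N. Pads are 22 mm wide; open, the fingers measure 114 mm over their backs; the gripper's body (76 mm by 85 mm) begins 54 mm behind the grasp point. The pads swing forward as they close: fully open they stand 13 mm farther back than shut.
Start: joints at [-1.449, 0.286, 1.577, -0, 1.279, -0.15], TCP at [0.181, -0.65, 0.231] pointing down, gripper open.
Joint ranges: [-2.77, 2.77], [-0.9, 2.22], [0.21, 2.48], [-1.53, 4.67], [0.24, 2.81], [-2.84, 2.84]. Speed limits (rad/s): [2.79, 2.79, 3.14, 3.14, 3.14, 3.14].

## Interface

Orientations are given as a unit quaternion [x, y, z, w].
In Python, from plant import * gives the robot as it stands.
- The arm moves only by the tool jog_arm, never from a script. Its argument "targets" is text: rows parted by semicolons, each of 7 numbers parted by spaces: the shift along the world's x, y, z in mm, then the turn, a rotation vector about the world's x, y, z in degrees, then the gripper's target within -1 to 1 (fully open at 1, half-way at 0, shut at -1). A call has 1 to 10 rows; each row shifts and turns the pose as measured when the row begins; what a row does not reach is not made up. A row lasts 1/12 s, in which the tool goes at most 41.7 mm and 7.16 degrees, less where a joint would pass 70% of its speed; a pose out of reach is approached as far as the arm can. A call with a gripper value outside its range is refused whole. The fingers move at their own pace and stop on an object; "force" is the grip in N (left out, the last holds). Time passes only in rows, so rows that do not move let the fingers close. It gives the time, the measured TCP pose, the force and the opening at its end, in the units of the state.
- get_state(): the state, without advancing time (a new reading comes with each control period).
- read_camera(name): name is "scene" or "top" or "wrist"; returns a dict with "pixels" (420x560x3 uint8, blue, green, red), "mtx" (3x3 intrinsics, pixels), "world_from_camera" (4x4, takes a point from camera to world coordinates). Camera axes: x right, y up, looking along -z (the intrinsics and any distortion apply to the point x, -y, -z); pixel columns grow to the right and rows downward; lengths in m; the calibration is good to about 2 mm. A picture is of the moment at which its call begins. There is no depth.
- sign_off(): hands the job in, once; it reports no verdict.
Trained networks look in a picture, given as the dict that the camera call returned (one of the last four; its "shot" number tells which), for a name from the list of things; names that differ only in an ending like _2 or _b are one class to them, and where a whole thing is asked for, a point or a joint stands for the part that bears it (a point fixed in the world has none). Each returns a list of dicts, best first, with "p" (0 to 1); they miss things now and then, are a little off and sometimes report something else, mostly with a low value. They report only what shows in the picture. A call takes as long as a camera call.
- spot_in(target, picture): "uv" ([column, row] in pixels, amid what is visible of it).
- silhouettes(target, picture): "mask" (420x560 bool, what is visible of it) and "uv" ([column, row] in pixels, amid what is visible of it).
- mark_of(target, picture): "uv" ([column, row] in pixels: a listed point, or the origin of a listed thing).
The state is a dict: "time": time; "qpos": joint angles; "dq": joint speeds; "joint_efforts": joint torques, N m; "eef_pos": TCP position; "tcp_rot": TCP orientation; "contact_force": force on the tool from outside, world axes, zero at the start; "wrist_torque": the same for the moment, N m; "opening": opening from 0.0 (shut) to 1.0 (fully open).
Only numpy, scipy, OpenCV 4.12 (cv2) and the standard library are available. Lean on these libraries where they do the work, as an engineer would, in place of code of your own. Each camera call takes 0.05 s, during which the arm holds its last target.

## Task

The blue staining tray clings in the nested stack clipped into the steel rack. Take it by the upright lug at its corner and lift that corner first, so that it peels off while the opposite corner stays down, then carry it over to the light panel so that it can be checked for cracks: finish still holding it in the gripper, still and level, right way up, centred about 10 cm above the lit panel, carried by the gripper alone. Leave the other things on the bench where they are.

Things in the scene. Friction and masses are not known exactly. Their poses are not given: they have to be found in the camera images.
- tray: pale blue formed staining tray, top of the nested stack; loose, 0.1 to 0.2 kg. Rim 150 (x) x 210 mm (y); origin: centre of its floor's underside, 34 mm above the bench at the start, z up; rim top at z = +26 mm, flange 11 mm wide, 3 mm thick. At the +x +y corner a level ledge, 32 mm wide, flush with the rim, juts out along the diagonal (54.5 degrees from +x to +y) and carries the lug
- lug (a point): centre of the top of the tray's lug, 48 mm above the tray's origin: an upright fin on the corner ledge, 22 mm tall above the ledge, 10 mm thick, 30 mm long along the diagonal, its middle 149 mm from the tray's centre. Grip it from above across its thickness (at right angles to the diagonal); both sides are free. Its top is 82 mm above the bench at the start
- far_foot (a point): the point the tray tilts about when the lug is pulled up: underside of its rim at (-70, -74, +23) mm in the tray's frame, on a stacking foot of the tray below. Four ribs of the nest, by the four stacking feet, each hold with about 4 N until they have risen 9 mm, then let go for good: roughly 5 to 12 N at the lug tilts the tray; the rib by this foot lets go last, when this end rises too
- far_corner (a point): underside of the tray's rim at the corner diagonally opposite the lug, (-75, -105, +23) mm in the tray's frame
- rack: steel rack, 172 x 232 mm, fixed to the bench; two milky white trays of the same shape are clipped down in it, and the blue tray nests on them, axes parallel. Origin: centre of its underside, on the bench. The upper white tray is turned end for end: its own lug, not the one to take, stands at the -x -y corner, top 68 mm above the bench. Stacking feet, 11 mm tall, stand on all rims
- panel: flat white light panel, lit, 180 mm (x) x 250 mm (y), 9 mm thick, fixed to the bench; origin: centre of its underside
- dropper: amber glass dropper bottle with black collar and rubber bulb, 29 mm across, 89 mm tall; bystander, loose, easily tipped; origin under its base
- tip_rack: blue pipette tip box with rows of pale tips, 80 x 122 mm, 55 mm tall; bystander, loose; origin under its centre
- waste_jar: round yellow plastic waste jar with screw lid, 112 mm across, 149 mm tall; bystander, loose; origin under its base
- slide_box: wooden slide box, 85 x 98 mm, 34 mm tall; bystander, loose; origin under its centre
- pencil: wooden pencil 166 mm long, 7 mm thick, lying on a paper card; bystander, loose; origin under its middle, x along it
- beaker: small glass beaker, 70 mm across, 90 mm tall; bystander, loose; origin under its base
- stain_jar: white stain jar with green lid, 68 mm across the foot, 92 mm tall; bystander, loose; origin under its base

How it is judged:
By the outcome, as a careful person would: the job done as asked, in the order asked, and still so for the second after the job is handed in, while the arm keeps its last pose, push and grip.
It also fails if it takes over 48 s, if anything falls off the work surface, if the arm or the gripper's body presses on something with over 40 N, if the wrist force passes 120 N, or if a joint passes its speed limit or range.

## Working session

There is one attempt and no reset: what is moved stays moved. The work goes in short steps, Python scripts to look and compute and a tool call to move; the robot and the scene stay as the last step left them, time stands still between calls to the robot, and variables do not carry over. Pictures are saved under pics/ and viewed, and the job is handed in when it is done.

Besides the shell and the picture viewer there is one more tool, called as name(argument=value, ...) on one line, values as JSON. jog_arm: Moves the arm, as the interface text tells. Its arguments: {"type":"object","properties":{"targets":{"type":"string"},"force":{"type":"number"}},"required":["targets"]}

```bash
mkdir -p pics; ls; cat > h.py <<'E'
from plant import *
import numpy as np, cv2
def ray(pic,uv):
    K=np.array(pic["mtx"]);T=np.array(pic["world_from_camera"])
    d=np.linalg.inv(K)@np.array([uv[0],uv[1],1.0]); d=np.array([d[0],-d[1],-d[2]])
    return T[:3,3],T[:3,:3]@d
def atz(pic,uv,z):
    o,d=ray(pic,uv); return o+d*(z-o[2])/d[2]
def proj(pic,p):
    K=np.array(pic["mtx"]);T=np.array(pic["world_from_camera"])
    c=T[:3,:3].T@(np.array(p)-T[:3,3]); q=K@np.array([c[0],-c[1],-c[2]]); return q[:2]/q[2]
def tri(l):
    A=np.zeros((3,3));b=np.zeros(3)
    for pic,uv in l:
        o,d=ray(pic,uv); d=d/np.linalg.norm(d); M=np.eye(3)-np.outer(d,d); A+=M;b+=M@o
    return np.linalg.solve(A,b)
E
python3 - <<'E'
from h import *
s=get_state(); print(s)
P={n:read_camera(n) for n in("scene","top")}
print(P['top'].keys())
for n,p in P.items():
    cv2.imwrite(f"pics/{n}0.png",p["pixels"])
    print(n,np.round(p["mtx"],1).tolist(),np.round(p["world_from_camera"],3).tolist(),[ (k,v) for k,v in p.items() if k not in("pixels","mtx","world_from_camera")])
for t,z in(("lug",.082),("tray",.034),("far_foot",.057),("far_corner",.057),("rack",0),("panel",0)):
    for n,p in P.items():
        for m in mark_of(t,p)[:2]: print(t,n,np.round(m["uv"],1),round(m["p"],2),np.round(atz(p,m["uv"],z),4))
    
for t in("dropper","tip_rack","waste_jar","slide_box","pencil","beaker","stain_jar"):
    for m in mark_of(t,P["top"])[:1]: print(t,np.round(m["uv"],1),round(m["p"],2),np.round(atz(P["top"],m["uv"],0),3))
E
```

```text
pics
{'time': 0.0, 'qpos': array([-1.44897548e+00,  2.87149724e-01,  1.57823426e+00,  1.11117155e-05,
        1.27860267e+00, -1.49985473e-01]), 'dq': array([ 0.00028702,  0.00080836, -0.00239292,  0.00048246,  0.00278859,
        0.0013288 ]), 'joint_efforts': array([-7.40454325e-04, -4.05986452e+01, -2.92626715e+01, -1.79539520e-04,
        5.82563662e-03,  3.23519068e-06]), 'eef_pos': array([ 0.18117528, -0.64952348,  0.22992681]), 'tcp_rot': array([ 9.90778878e-01,  1.35483509e-01,  2.21738977e-05, -1.19680668e-03]), 'contact_force': array([ 0.07530836, -0.62517424, -0.22581601]), 'wrist_torque': array([-0.02407698,  0.01288854, -0.02899888]), 'opening': 1.0027532826266472}
dict_keys(['pixels', 'mtx', 'world_from_camera', 'shot'])
scene [[415.3, 0.0, 283.2], [0.0, 415.3, 215.4], [0.0, 0.0, 1.0]] [[0.024, -0.679, 0.734, 1.377], [0.999, 0.001, -0.032, -0.027], [0.021, 0.734, 0.678, 0.85], [0.0, 0.0, 0.0, 1.0]] [('shot', 1)]
top [[423.2, 0.0, 281.4], [0.0, 423.2, 213.0], [0.0, 0.0, 1.0]] [[-0.028, 0.998, -0.062, 0.465], [-0.999, -0.027, 0.017, 0.003], [0.016, 0.062, 0.998, 1.563], [
[... 437 characters left out ...]
] 0.91 [0.3355 0.1734 0.057 ]
far_corner top [226.7 274.8] 0.97 [0.3453 0.1755 0.057 ]
rack scene [347.6 213.7] 0.84 [0.4506 0.2096 0.    ]
panel scene [205.5 222.7] 0.76 [ 0.4891 -0.2164  0.    ]
panel scene [349.  214.9] 0.66 [0.456  0.2131 0.    ]
panel top [335.3 229.2] 0.76 [ 0.4964 -0.222   0.    ]
panel top [272.9 188.8] 0.49 [0.6526 0.0046 0.    ]
dropper [274.9 190.7] 0.53 [ 0.645 -0.003  0.   ]
tip_rack [212.  170.7] 0.64 [0.726 0.229 0.   ]
waste_jar [398.7 190. ] 0.81 [ 0.636 -0.464  0.   ]
slide_box [260.6 156.1] 0.96 [0.776 0.047 0.   ]
pencil [140.8 228.3] 0.62 [0.52  0.493 0.   ]
beaker [138.7 227.5] 0.72 [0.523 0.501 0.   ]
stain_jar [420.1 250.8] 0.72 [ 0.408 -0.533  0.   ]
```

View pics/scene0.png

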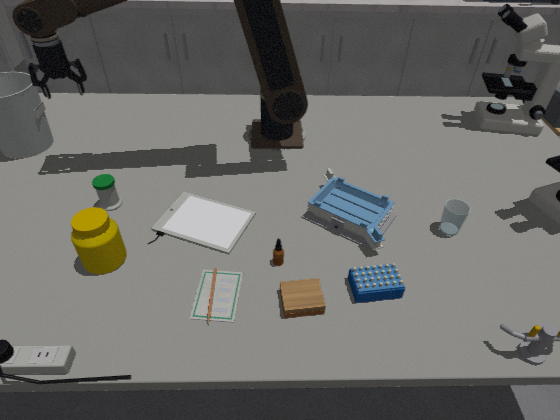

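View pics/top0.png

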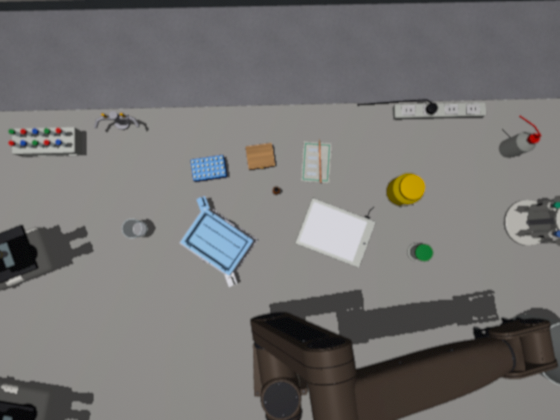

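```bash
python3 - <<'E'
from h import *
import plant
print([n for n in dir(plant) if not n.startswith('__')], getattr(plant,'grasp_offset',None))
p=read_camera("top"); q=read_camera("scene")
i=p["pixels"]; a=cv2.resize(i[180:300,170:400],None,fx=3.4,fy=3.4,interpolation=cv2.INTER_CUBIC); cv2.imwrite("pics/topz.png",a)
a=cv2.resize(q["pixels"][160:260,290:420],None,fx=6,fy=6,interpolation=cv2.INTER_CUBIC); cv2.imwrite("pics/scz.png",a)
for pic,n in((p,"top"),(q,"scene")):
    for t,z in(("panel",.009),("tray",.060)):
        m=silhouettes(t,pic)[0]; mk=m["mask"].astype(np.uint8)
        c=max(cv2.findContours(mk,0,2)[0],key=cv2.contourArea)[:,0]
        W=np.array([atz(pic,x,z)[:2] for x in c])*1000
        r=cv2.minAreaRect(W.astype(np.float32)); print(n,t,m["p"],r, np.round(W.mean(0)))
E
```

```text
['Unreachable', 'get_state', 'grasp_offset', 'mark_of', 'read_camera', 'sign_off', 'silhouettes', 'spot_in'] 0.0187
top panel 0.71 ((485.4314880371094, -219.72903442382812), (252.2012481689453, 188.09234619140625), 68.44135284423828) [ 483. -212.]
top tray 0.68 ((484.73345947265625, 215.59017944335938), (245.41275024414062, 182.31442260742188), 54.50393295288086) [475. 216.]
scene panel 0.77 ((499.4625549316406, -223.70095825195312), (253.80203247070312, 211.82591247558594), 67.96841430664062) [ 504. -206.]
scene tray 0.91 ((483.0818786621094, 221.35768127441406), (247.87486267089844, 195.2332000732422), 54.12057876586914) [492. 221.]
```

```bash
ls pics; ls -a
```

```text
scene0.png
scz.png
top0.png
topz.png
.
..
h.py
pics
```

View pics/topz.png

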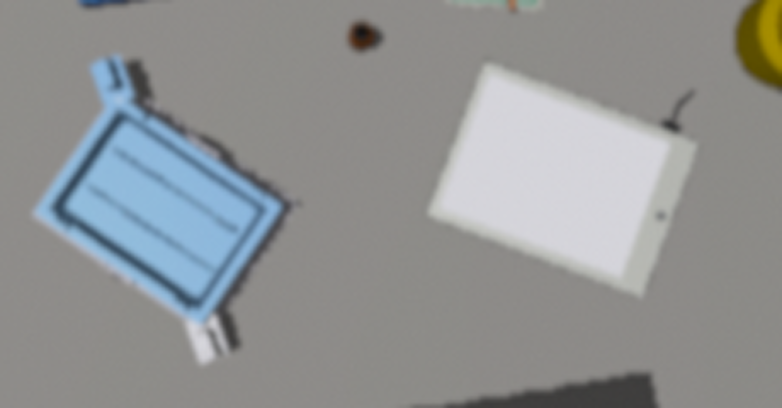

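View pics/scz.png

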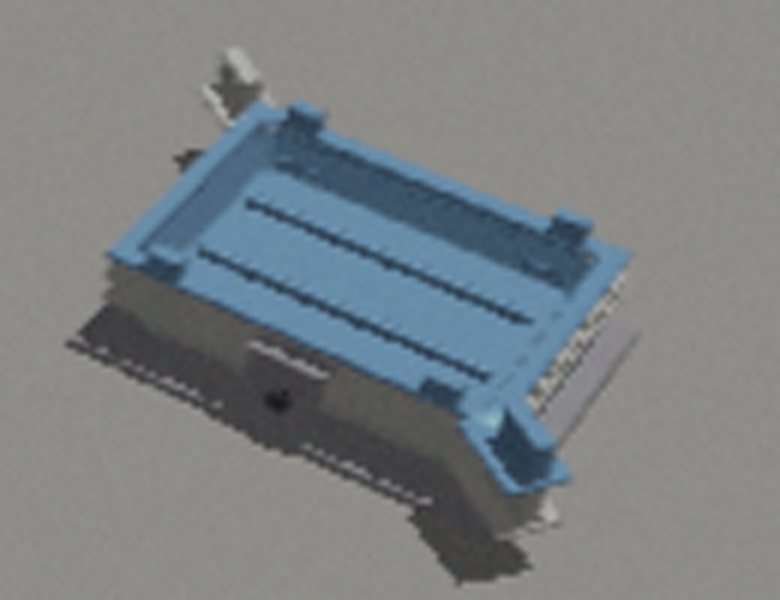

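The scene and top crops agree. The blue lug's fin is at about (377.5, 231) in scene and (203, 202.5) in top, the white lug is at the opposite corner, and the panel is centred near (336, 233) in top. I'll fit the positions and then move above the lug.

```bash
python3 - <<'E'
from h import *
p=read_camera("top"); q=read_camera("scene")
print("lug tri",tri([(p,(203.2,202.6)),(q,(377.5,231.3))]), atz(p,(203.2,202.6),.082),atz(q,(377.5,231.3),.082))
Z=lambda u,v:(u/3.4+170,v/3.4+180)
C=np.array([atz(p,Z(*c),.009)[:2] for c in((487,63),(697,145),(643,297),(430,215))]);print(C,C.mean(0))
# tray rim corners: top zoom and scene zoom
C=np.array([atz(p,Z(*c),.060)[:2] for c in((115,103),(288,205),(205,322),(35,212))]);print(C,C.mean(0))
S=lambda u,v:(u/6+290,v/6+160)
C=np.array([atz(q,S(*c),.060)[:2] for c in((255,100),(632,255),(108,258))]);print(C)
E
```

```text
lug tri [0.60203925 0.25481382 0.07524535] [0.60063894 0.24969719 0.082     ] [0.60880407 0.25645597 0.082     ]
[[ 0.61155197 -0.14320456]
 [ 0.51626429 -0.36814863]
 [ 0.35430587 -0.30296851]
 [ 0.44879955 -0.07631593]] [ 0.48273042 -0.22265941]
[[0.5751986  0.25161864]
 [0.4638961  0.07384703]
 [0.34550608 0.16257273]
 [0.46404503 0.33630347]] [0.46216145 0.20608547]
[[0.34441787 0.16921944]
 [0.46782057 0.34006678]
 [0.46991216 0.08374296]]
```

jog_arm(targets="20 30 20 0 0 0 1; 30 30 20 0 0 0 1; 30 30 0 0 0 0 1; 30 30 0 0 0 0 1; 30 30 0 0 0 0 1; 30 30 0 0 0 0 1; 30 30 0 0 0 0 1; 30 30 0 0 0 0 1; 30 30 0 0 0 0 1; 30 30 0 0 0 0 1")

```text
time: 2.28
eef_pos: [0.4632, -0.3529, 0.2714]
tcp_rot: [0.992, 0.128, 0.001, 0.001]
contact_force: [0.5, -0.3, -0.1]
opening: 0.999
```

jog_arm(targets="14 35 0 0 0 0 1; 14 35 0 0 0 0 1; 14 38 0 0 0 0 1; 14 38 0 0 0 0 1; 14 38 0 0 0 0 1; 12 38 0 0 0 0 1; 10 38 0 0 0 0 1; 10 38 0 0 0 0 1; 10 38 0 0 0 0 1; 5 38 0 0 0 0 1")

```text
time: 3.12
eef_pos: [0.5863, 0.0374, 0.274]
tcp_rot: [0.992, 0.128, 0.004, 0.003]
contact_force: [1.0, 0.0, -0.0]
opening: 1.002
```

jog_arm(targets="5 38 0 0 0 0 1; 5 38 0 0 0 0 1; 5 38 0 0 0 0 1; 5 38 -10 0 0 1 1; 5 30 -10 0 0 1 1; 0 20 -10 0 0 0 1; 0 0 0 0 0 0 1")

```text
time: 3.7
eef_pos: [0.6111, 0.2581, 0.2454]
tcp_rot: [0.989, 0.15, 0.008, 0.002]
contact_force: [-0.1, -0.3, -0.6]
opening: 1.001
```

```bash
python3 - <<'E'
from h import *
s=get_state(); print(s["eef_pos"],s["tcp_rot"],s["qpos"])
w=read_camera("wrist"); cv2.imwrite("pics/w1.png",w["pixels"])
print(np.round(w["world_from_camera"],3).tolist())
for t,z in(("lug",.082),("far_foot",.057),("far_corner",.057),("tray",.034)):
    for m in mark_of(t,w)[:2]: print(t,np.round(m["uv"],1),round(m["p"],2),np.round(atz(w,m["uv"],z),4))
E
```

```text
[0.61112669 0.25814486 0.24536166] [0.98865776 0.14997144 0.00782411 0.00178677] [ 0.24892415  0.24348302  1.60289499 -0.00531631  1.27999667  1.52011747]
[[0.297, 0.915, 0.274, 0.683], [-0.955, 0.282, 0.091, 0.281], [0.006, -0.289, 0.957, 0.39], [0.0, 0.0, 0.0, 1.0]]
lug [272.5 193.6] 0.67 [0.6056 0.2592 0.082 ]
far_foot [266.7 402.6] 0.78 [0.3639 0.1922 0.057 ]
tray [277.  316.5] 0.58 [0.4596 0.2095 0.034 ]
```

View pics/w1.png

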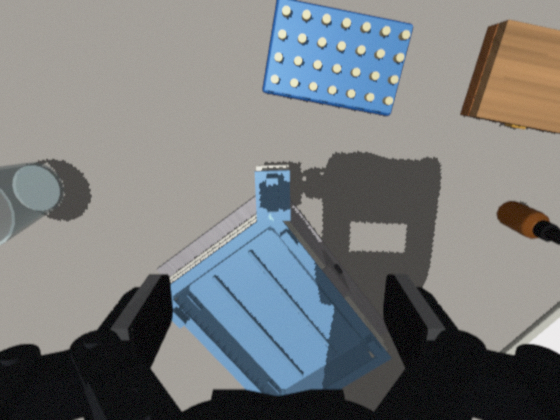

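```bash
python3 - <<'E'
from h import *
i=cv2.imread("pics/w1.png")[150:290,200:350]
i=np.clip(i.astype(float)*1.8,0,255).astype(np.uint8)
cv2.imwrite("pics/w1z.png",cv2.resize(i,None,fx=4,fy=4,interpolation=cv2.INTER_CUBIC))
E
```

```text
(no output)
```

View pics/w1z.png

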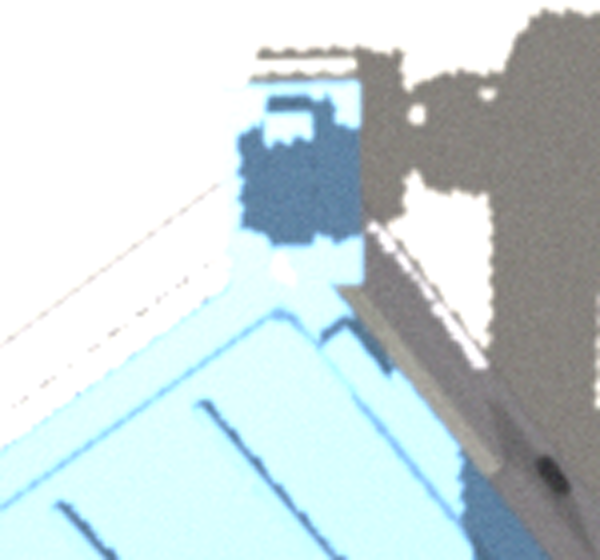

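```bash
python3 - <<'E'
from h import *
s=get_state()
w=read_camera("wrist");i=w["pixels"]
F=lambda u,v:(u/4+200,v/4+150)
a=atz(w,F(267,110),.082);b=atz(w,F(313,110),.082);m=(a+b)/2
print(a,b,np.linalg.norm(a-b),m)
print("ledge outer corners",atz(w,F(250,80),.060),atz(w,F(362,80),.060))
print("ledge right inner",atz(w,F(364,283),.060))
i=i[160:220,240:310].astype(float); i=np.clip((i-20)*3,0,255).astype(np.uint8)
cv2.imwrite("pics/w2z.png",cv2.resize(i,None,fx=8,fy=8,interpolation=cv2.INTER_CUBIC))
E
```

```text
[0.62006377 0.26268679 0.082     ] [0.62295032 0.25314002 0.082     ] 0.009973614216924834 [0.62150705 0.2579134  0.082     ]
ledge outer corners [0.62113132 0.26754809 0.06      ] [0.62861678 0.24280666 0.06      ]
ledge right inner [0.58161883 0.22748382 0.06      ]
```

View pics/w2z.png

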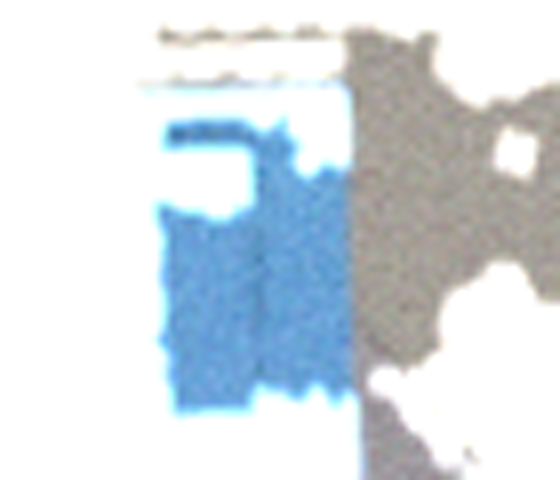

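```bash
cat >> h.py <<'E'
from scipy.spatial.transform import Rotation as R
def delta(yawdeg,tiltR=None):
    t=R.from_quat([np.cos(np.radians(yawdeg/2)),np.sin(np.radians(yawdeg/2)),0,0])
    if tiltR is not None: t=tiltR*t
    return (t*R.from_quat(get_state()["tcp_rot"]).inv()).as_rotvec(degrees=True)
E
python3 -c "
from h import *
print(delta(17.5))"
```

```text
[0.09069462 1.24022815 0.61086105]
```

jog_arm(targets="-4 -4.5 -20 0 1.2 0.6 1; 0 0 -30 0 0 0 1; 0 0 -30 0 0 0 1; 0 0 -25 0 0 0 1; 0 0 -20 0 0 0 1; 0 0 -10 0 0 0 1; 0 0 0 0 0 0 1")

```text
time: 4.58
eef_pos: [0.6092, 0.2379, 0.1087]
tcp_rot: [0.989, 0.148, 0.001, 0.001]
contact_force: [-0.5, 0.2, -0.8]
opening: 0.999
```

```bash
python3 - <<'E'
from h import *
print(delta(17.5)); s=get_state(); print(s["eef_pos"],s["contact_force"])
w=read_camera("wrist");cv2.imwrite("pics/w3.png",w["pixels"])
print(proj(w,[.607,.2535,.082]),proj(w,[.6215,.2579,.082]))
for m in mark_of("lug",w)[:2]: print(np.round(m["uv"],1),round(m["p"],2),np.round(atz(w,m["uv"],.082),4))
E
```

```text
[0.07761491 0.11817322 0.48761962]
[0.60917543 0.2378545  0.10873172] [-0.49597127  0.18696648 -0.76478719]
[244.97329632 247.11064928] [244.22512602 218.74268167]
[229.6 248.7] 0.67 [0.6039 0.2607 0.082 ]
```

View pics/w3.png

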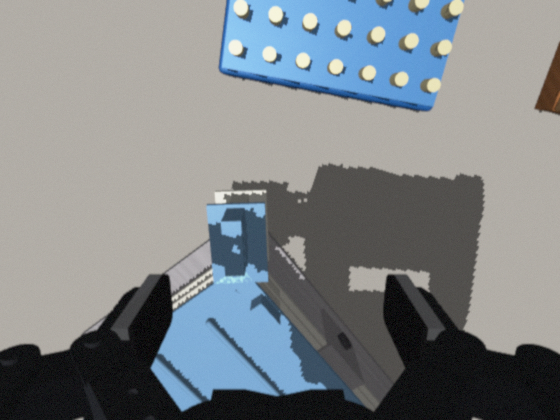

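```bash
python3 - <<'E'
from h import *
for k in range(3):
    s=get_state(); w=read_camera("wrist"); T=np.array(w["world_from_camera"]); Rt=R.from_quat(s["tcp_rot"])
    print(s["time"],s["eef_pos"],s["dq"].round(3), Rt.inv().apply(T[:3,3]-s["eef_pos"]).round(4))
i=w["pixels"];cv2.imwrite("pics/w4.png",i)
j=np.clip(i[180:300,190:290].astype(float)*1.6,0,255).astype(np.uint8)
cv2.imwrite("pics/w4z.png",cv2.resize(j,None,fx=5,fy=5,interpolation=cv2.INTER_CUBIC))
t=read_camera("top"); 
for m in mark_of("lug",t)[:2]: print("top",np.round(m["uv"],1),round(m["p"],2),np.round(atz(t,m["uv"],.082),4))
for m in mark_of("lug",w)[:2]: print(np.round(m["uv"],1),round(m["p"],2),np.round(atz(w,m["uv"],.082),4))
E
```

```text
4.6833 [0.61068982 0.23853647 0.11162399] [ 0.011 -0.026 -0.045  0.003 -0.002  0.002] [ 0.0776  0.0007 -0.143 ]
4.7333 [0.61177407 0.23910108 0.11337068] [ 0.011 -0.021 -0.03   0.001 -0.003  0.002] [ 0.0776  0.0007 -0.143 ]
4.7833 [0.61241077 0.23948774 0.11442777] [ 0.007 -0.012 -0.016 -0.001 -0.002  0.001] [ 0.0776  0.0007 -0.143 ]
[233.2 252.7] 0.81 [0.6031 0.2601 0.082 ]
```

View pics/w4z.png

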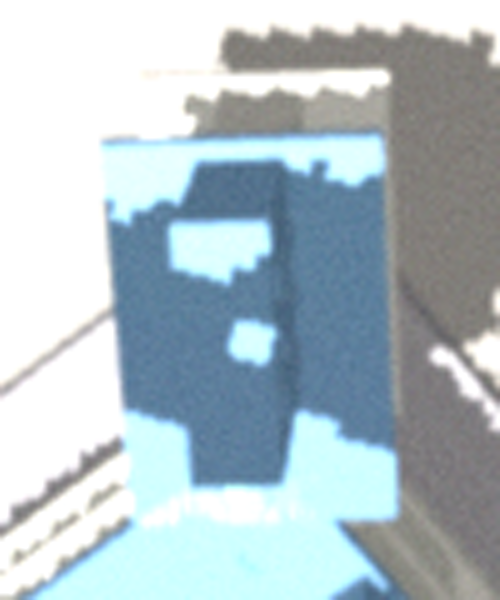

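```bash
python3 - <<'E'
from h import *
for k in range(6): w=read_camera("wrist")
s=get_state();print(s["eef_pos"],s["dq"].round(3),delta(17.5))
i=w["pixels"]
j=np.clip(i[180:300,190:290].astype(float)*1.6,0,255).astype(np.uint8)
cv2.imwrite("pics/w5z.png",cv2.resize(j,None,fx=5,fy=5,interpolation=cv2.INTER_CUBIC))
np.save("w5.npy",np.array([w["mtx"],np.zeros((3,3))],dtype=float)); np.save("w5T.npy",w["world_from_camera"])
for m in mark_of("lug",w)[:2]: print(np.round(m["uv"],1),round(m["p"],2),np.round(atz(w,m["uv"],.082),4))
E
```

```text
[0.61137798 0.23970716 0.11300381] [ 0.001  0.003  0.001  0.001 -0.    -0.001] [-0.01644116  0.52403335  0.40898521]
```

View pics/w5z.png

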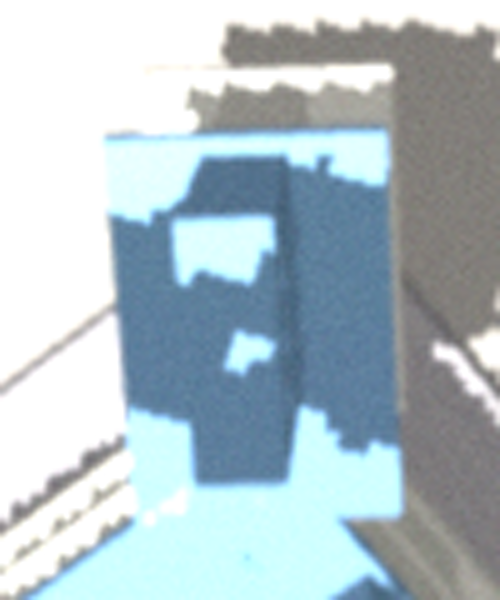

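```bash
python3 - <<'E'
from h import *
w={"mtx":np.load("w5.npy")[0],"world_from_camera":np.load("w5T.npy")}
F=lambda u,v:(u/5+190,v/5+180)
P=[atz(w,F(*c),.082) for c in((172,215),(276,215),(289,482),(195,482))]
P=np.array(P);print(P.round(4),P.mean(0)); 
o=(P[0]+P[1])/2;n=(P[2]+P[3])/2;print(np.linalg.norm(P[0]-P[1]),np.linalg.norm(o-n),np.degrees(np.arctan2(*(o-n)[[1,0]])))
L=[atz(w,F(*c),.060)[:2] for c in((106,134),(388,130),(402,516))];print(L, np.degrees(np.arctan2(*(L[1]-L[2])[::-1])),np.degrees(np.arctan2(*(L[0]-L[1])[::-1])),np.linalg.norm(L[0]-L[1]))
E
```

```text
[[0.6172 0.2688 0.082 ]
 [0.6203 0.2588 0.082 ]
 [0.5917 0.2493 0.082 ]
 [0.5888 0.2589 0.082 ]] [0.60447133 0.25895677 0.082     ]
0.010535119754330054 0.030075590732452234 18.782722034514222
[array([0.61588189, 0.27925374]), array([0.62564103, 0.24906153]), array([0.57963532, 0.23354275])] 18.640429821925594 107.91259078178706 0.03173027202669146
```

jog_arm(targets="-3.5 10 0 0 0.5 1.3 1; -3.5 9 0 0 0 0 1; 0 0 0 0 0 0 1; 0 0 0 0 0 0 1; 0 0 0 0 0 0 1; 0 0 0 0 0 0 1; 0 0 0 0 0 0 1")

```text
time: 5.92
eef_pos: [0.603, 0.2617, 0.1125]
tcp_rot: [0.987, 0.162, -0.001, -0.0]
contact_force: [-0.6, -0.1, 0.0]
opening: 0.999
```

```bash
python3 - <<'E'
from h import *
s=get_state();print(s["time"],s["eef_pos"],s["dq"].round(3),delta(18.4))
w=read_camera("wrist");cv2.imwrite("pics/w6.png",w["pixels"]);print(proj(w,[.6045,.259,.082]))
E
```

```text
5.9167 [0.60298579 0.26172695 0.11254091] [ 0.003  0.001  0.002 -0.     0.     0.001] [-0.0206055  -0.07914525 -0.2171851 ]
[282.0896542  247.34626574]
```

View pics/w6.png

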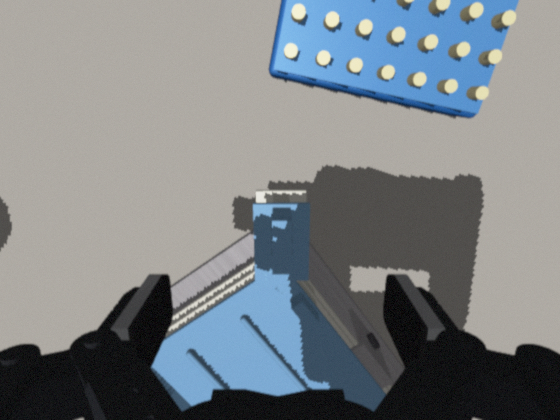

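jog_arm(targets="1.5 -2.7 -12 0 0 0 1; 0 0 -12 0 0 0 1; 0 0 -10 0 0 0 1; 0 0 -8 0 0 0 1; 0 0 -4 0 0 0 1; 0 0 0 0 0 0 1; 0 0 0 0 0 0 1; 0 0 0 0 0 0 1; 0 0 0 0 0 0 1")

```text
time: 6.72
eef_pos: [0.6033, 0.2571, 0.0588]
tcp_rot: [0.987, 0.161, -0.003, 0.0]
contact_force: [0.2, 0.6, -0.3]
opening: 0.999
```

```bash
python3 - <<'E'
from h import *
s=get_state();print(s["time"],s["eef_pos"],s["dq"].round(3),s["contact_force"],delta(18.4))
E
```

```text
6.7167 [0.60330383 0.25711604 0.05878156] [ 0.001 -0.    -0.003 -0.001  0.001 -0.   ] [ 0.22766095  0.60503277 -0.31332471] [ 0.05381181 -0.33205445 -0.11806013]
```

jog_arm(targets="1 2 4.5 0 -0.3 0 1; 0 0 0 0 0 0 1; 0 0 0 0 0 0 1; 0 0 0 0 0 0 1; 0 0 0 0 0 0 1")

```text
time: 7.13
eef_pos: [0.606, 0.26, 0.0666]
tcp_rot: [0.987, 0.161, 0.002, 0.0]
contact_force: [-0.2, 0.3, 0.0]
opening: 1.002
```

```bash
python3 - <<'E'
from h import *
s=get_state();print(s["time"],s["eef_pos"],s["dq"].round(3),s["contact_force"],delta(18.4))
w=read_camera("wrist");cv2.imwrite("pics/w7.png",w["pixels"])
E
```

```text
7.1333 [0.60597772 0.26004094 0.06659111] [ 0.001 -0.006 -0.006 -0.001  0.001 -0.001] [-0.15434024  0.26776107  0.02573471] [-0.01662096  0.27214263 -0.14265487]
```

View pics/w7.png

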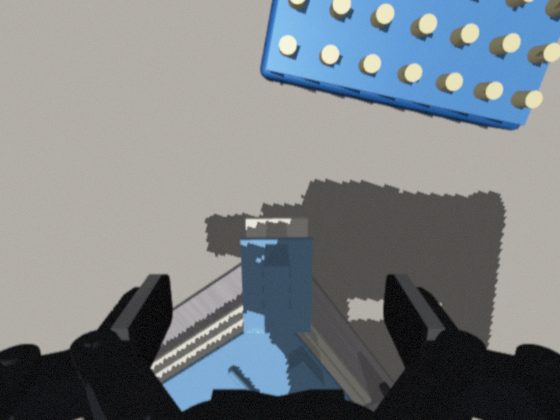

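jog_arm(targets="-0.8 -0.8 -2 0 0 0 1; 0 0 0 0 0 0 -0.3; 0 0 0 0 0 0 -0.6; 0 0 0 0 0 0 -1; 0 0 0 0 0 0 -1; 0 0 0 0 0 0 -1; 0 0 0 0 0 0 -1; 0 0 0 0 0 0 -1", force=90)

```text
time: 7.85
eef_pos: [0.6046, 0.2599, 0.0644]
tcp_rot: [0.987, 0.161, 0.002, -0.001]
contact_force: [-1.6, 2.8, 1.8]
opening: 0.094
```

```bash
python3 - <<'E'
from h import *
s=get_state();print(s["time"],s["eef_pos"],s["dq"].round(3),s["contact_force"],s["wrist_torque"],s["opening"],delta(18.4))
w=read_camera("wrist");cv2.imwrite("pics/w8.png",w["pixels"])
E
```

```text
7.85 [0.60456163 0.25991647 0.06437066] [ 0.002 -0.001  0.001 -0.007 -0.001  0.001] [-1.55193386  2.75682929  1.82439521] [0.44340903 0.30242118 0.16792454] 0.09393937420953434 [-0.10754671  0.20198531 -0.14029822]
```

View pics/w8.png

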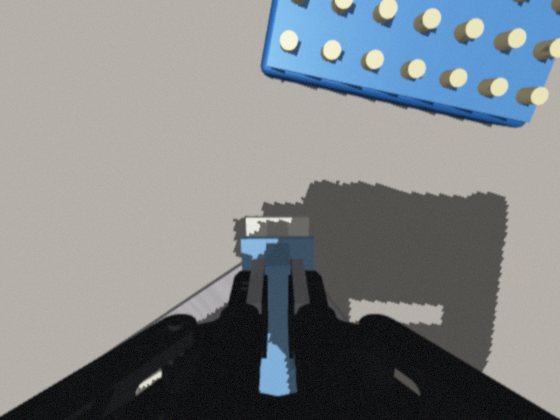

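jog_arm(targets="0 0 2 0.15 -0.47 0 -1; 0 0 4.4 0.32 -0.95 0 -1; 0 0 4.4 0.32 -0.95 0 -1; -0.3 -0.1 4.4 0.32 -0.95 0 -1; 0 0 0 0 0 0 -1; 0 0 0 0 0 0 -1", force=110)

```text
time: 8.4
eef_pos: [0.6044, 0.2588, 0.0758]
tcp_rot: [0.986, 0.161, 0.035, -0.005]
contact_force: [2.9, 1.4, -1.9]
opening: 0.081
```

```bash
cat >> h.py <<'E'
a18=np.array([.316,-.949,0])
d18=np.array([.949,.316,0])
TCP0=np.array([.6046,.2599,.0644]); FOOT=np.array([.363,.193,.057])
def peel():
    s=get_state(); r=(R.from_quat(s["tcp_rot"])*R.from_quat([0.9869,0.1611,.002,-.001]).inv())
    rv=r.as_rotvec(degrees=True); print("t",s["time"],"eef",s["eef_pos"].round(4),"tilt",(rv@a18).round(2),"rv",rv.round(2),"F",s["contact_force"].round(1),"M",s["wrist_torque"].round(2),"op",round(s["opening"],3))
    foot=s["eef_pos"]+r.apply(FOOT-TCP0); print("foot moved if rigid (mm)",((foot-FOOT)*1000).round(1))
E
python3 - <<'E'
from h import *
peel()
q=read_camera("scene");cv2.imwrite("pics/s1z.png",cv2.resize(q["pixels"][150:270,290:430],None,fx=5,fy=5,interpolation=cv2.INTER_CUBIC))
E
```

```text
t 8.4 eef [0.6044 0.2588 0.0758] tilt 3.77 rv [ 1.1  -3.61 -0.05] F [ 2.9  1.4 -1.9] M [0.36 0.32 0.1 ] op 0.081
foot moved if rigid (mm) [ 0.7 -0.6 -5.1]
```

View pics/s1z.png

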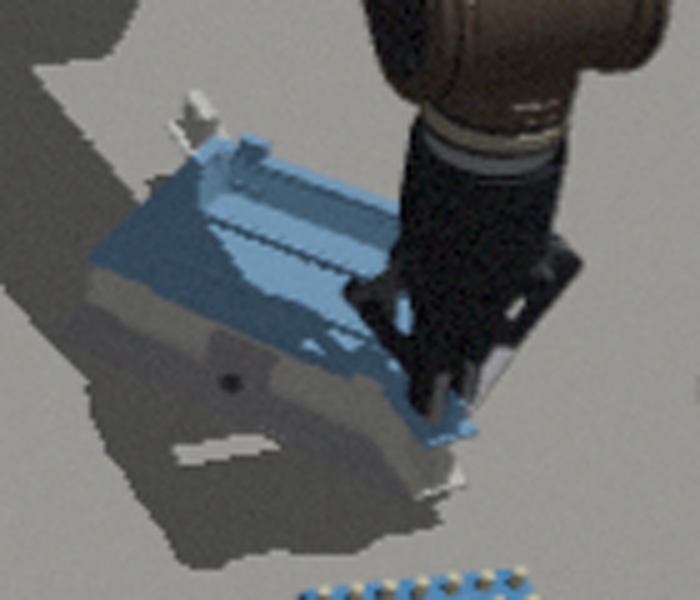

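jog_arm(targets="0 0 4 0 0 0 -1; 0 0 4 0.1 -0.3 0 -1; 0 0 5 0.2 -0.6 0 -1; 0 0 0 0 0 0 -1; 0 0 0 0 0 0 -1")

```text
time: 8.87
eef_pos: [0.6032, 0.2574, 0.0878]
tcp_rot: [0.986, 0.159, 0.042, -0.007]
contact_force: [0.9, -0.1, -3.8]
opening: 0.087
```

```bash
python3 - <<'E'
from h import *
peel()
E
```

```text
t 8.8667 eef [0.6032 0.2574 0.0878] tilt 4.66 rv [ 1.37 -4.46 -0.18] F [ 0.9 -0.1 -3.8] M [ 0.52 -0.25  0.04] op 0.087
foot moved if rigid (mm) [-0.2 -1.3  3. ]
```

jog_arm(targets="0 0 1 0.3 -0.9 0 -1; 0 0 4 0.35 -1 0 -1; 0 0 5 0.35 -1 0 -1; 0 0 0 0 0 0 -1; 0 0 0 0 0 0 -1")

```text
time: 9.28
eef_pos: [0.6023, 0.2569, 0.0994]
tcp_rot: [0.985, 0.16, 0.07, -0.011]
contact_force: [-1.0, 0.1, -1.7]
opening: 0.087
```

```bash
python3 - <<'E'
from h import *
peel()
q=read_camera("scene");cv2.imwrite("pics/s2z.png",cv2.resize(q["pixels"][150:270,290:430],None,fx=5,fy=5,interpolation=cv2.INTER_CUBIC))
E
```

```text
t 9.2833 eef [0.6023 0.2569 0.0994] tilt 7.85 rv [ 2.33 -7.5  -0.09] F [-1.   0.1 -1.7] M [-0.04  0.29 -0.03] op 0.087
foot moved if rigid (mm) [ 0.8 -1.7  0.8]
```

View pics/s2z.png

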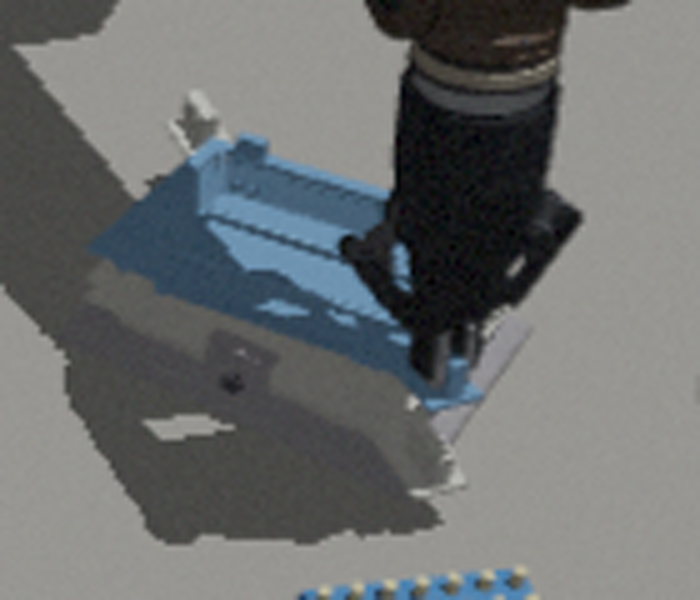

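jog_arm(targets="-0.3 0 4.4 0.35 -1 0 -1; -0.3 0 4.4 0.35 -1 0 -1; 0 0 0 0 0 0 -1; 0 0 5 0 0 0 -1; 0 0 6 0 0 0 -1; 0 0 6 0 0 0 -1; 0 0 0 0 0 0 -1; 0 0 0 0 0 0 -1")

```text
time: 10.0
eef_pos: [0.603, 0.2572, 0.1293]
tcp_rot: [0.983, 0.16, 0.092, -0.014]
contact_force: [0.2, 0.9, -1.7]
opening: 0.084
```

```bash
python3 - <<'E'
from h import *
peel()
q=read_camera("scene");cv2.imwrite("pics/s3z.png",cv2.resize(q["pixels"][150:270,290:430],None,fx=5,fy=5,interpolation=cv2.INTER_CUBIC))
E
```

```text
t 10.0 eef [0.603  0.2572 0.1293] tilt 10.48 rv [  3.12 -10.01  -0.02] F [ 0.2  0.9 -1.7] M [-0.03 -0.12 -0.02] op 0.084
foot moved if rigid (mm) [ 3.6 -1.  19.5]
```

View pics/s3z.png

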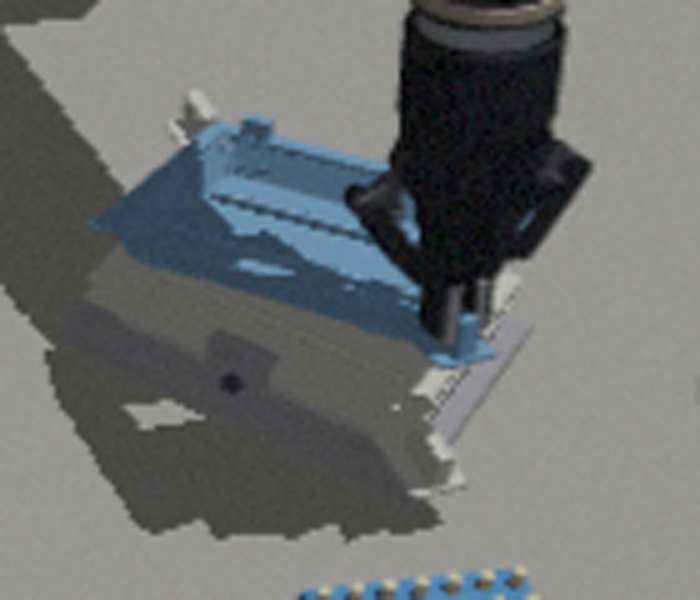

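jog_arm(targets="0 0 15 0 0 0 -1; 0 0 25 0 0 0 -1; 0 0 20 -0.6 1.8 0 -1; 0 0 10 -0.6 1.9 0 -1; 0 0 0 -0.6 1.9 0 -1; 0 0 0 -0.6 1.9 0 -1; 0 0 0 -0.5 1.5 0 -1; 0 0 0 0 0 0 -1; 0 0 0 0 0 0 -1")

```text
time: 10.8
eef_pos: [0.6021, 0.2568, 0.1998]
tcp_rot: [0.987, 0.161, 0.007, -0.001]
contact_force: [0.7, 0.5, -2.6]
opening: 0.084
```

```bash
python3 - <<'E'
from h import *
peel()
q=read_camera("scene");cv2.imwrite("pics/s4.png",q["pixels"])
cv2.imwrite("pics/s4p.png",cv2.resize(q["pixels"][180:260,140:270],None,fx=6,fy=6,interpolation=cv2.INTER_CUBIC))
E
```

```text
t 10.8 eef [0.6021 0.2568 0.1998] tilt 0.53 rv [ 0.07 -0.53 -0.04] F [ 0.7  0.5 -2.6] M [ 0.1  -0.24 -0.02] op 0.084
foot moved if rigid (mm) [ -2.5  -2.9 133.1]
```

View pics/s4.png

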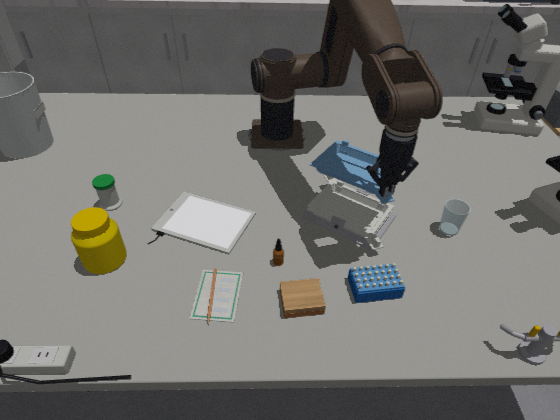

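View pics/s4p.png

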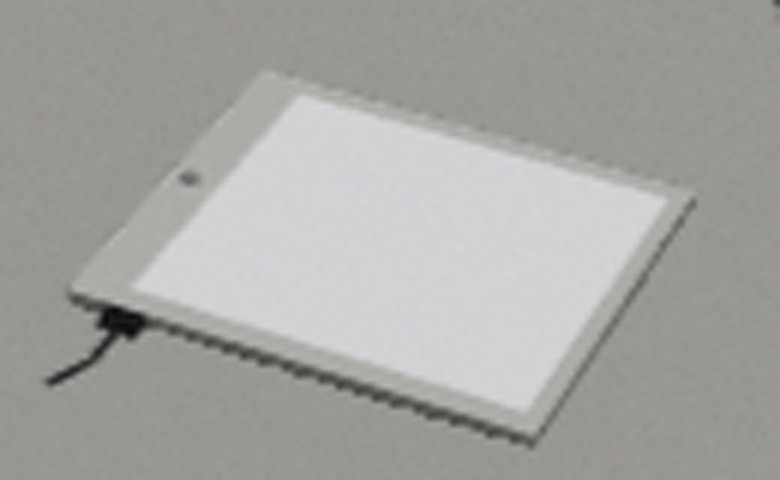

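The tray has come free and is level, the rack and white trays haven't moved, and the bystanders are untouched. In the crop the panel's top corners are at (262,72), (695,192), (535,438) and (70,290).

```bash
python3 - <<'E'
from h import *
q=read_camera("scene")
C=np.array([atz(q,(u/6+140,v/6+180),.009)[:2] for u,v in((262,72),(695,192),(535,438),(70,290))]);print(C.round(4),C.mean(0))
print([np.linalg.norm(C[i]-C[i-1]).round(3) for i in range(4)])
e=C[1]-C[0]+C[2]-C[3];print("long dir",np.degrees(np.arctan2(e[1],e[0])), "current jaw->lugdir from quat")
print(get_state()["qpos"].round(2))
E
```

```text
[[ 0.3583 -0.2986]
 [ 0.4524 -0.0691]
 [ 0.6174 -0.1372]
 [ 0.5214 -0.3649]] [ 0.48737154 -0.21745563]
[np.float64(0.176), np.float64(0.248), np.float64(0.178), np.float64(0.247)]
long dir 67.42252074015883 current jaw->lugdir from quat
[0.25 0.26 1.67 0.   1.2  1.5 ]
```

jog_arm(targets="1 -10 0 0 0 0.5 -1; 1 -18 0 0 0 1.5 -1; 1 -25 0 0 0 1.5 -1; 1 -30 0 0 0 1.5 -1; 1 -30 0 0 0 1.5 -1; 1 -30 0 0 0 1.5 -1; 1 -30 0 0 0 1.5 -1; 1 -30 0 0 0 1.5 -1; 1 -30 0 0 0 1.5 -1; 1 -30 0 0 0 1 -1")

```text
time: 11.73
eef_pos: [0.6053, -0.0157, 0.197]
tcp_rot: [0.958, 0.288, 0.006, -0.003]
contact_force: [1.1, -0.1, -1.8]
opening: 0.079
```

jog_arm(targets="0 -25 0 0 0 0 -1; 0 -20 0 0 0 0 -1; 0 -15 0 0 0 0 -1; 0 -10 0 0 0 0 -1; 0 -5 0 0 0 0 -1; 0 0 0 0 0 0 -1; 0 0 0 0 0 0 -1; 0 0 0 0 0 0 -1")

```text
time: 12.4
eef_pos: [0.6006, -0.1028, 0.1957]
tcp_rot: [0.959, 0.284, 0.005, -0.003]
contact_force: [0.6, -0.1, -1.6]
opening: 0.088
```

```bash
python3 - <<'E'
from h import *
peel(); print(delta(32))
E
```

```text
t 12.4 eef [ 0.6006 -0.1028  0.1957] tilt 0.42 rv [ 0.31 -0.34 14.51] F [ 0.6 -0.1 -1.6] M [ 0.18 -0.21 -0.  ] op 0.088
foot moved if rigid (mm) [  20.5 -421.1  129.4]
[-0.54469496  0.46464394 -1.0483094 ]
```

jog_arm(targets="3 -9 -8 0 0 0 -1; 3 -9 -12 -0.3 0.3 -0.5 -1; 3 -9 -14 0 0 -0.5 -1; 3 -8 -12 0 0 0 -1; 0 0 -8 0 0 0 -1; 0 0 0 0 0 0 -1; 0 0 0 0 0 0 -1; 0 0 0 0 0 0 -1; 0 0 0 0 0 0 -1")

```text
time: 13.15
eef_pos: [0.6126, -0.1378, 0.1319]
tcp_rot: [0.961, 0.277, -0.001, -0.004]
contact_force: [0.1, 0.4, -1.5]
opening: 0.085
```

```bash
python3 - <<'E'
from h import *
peel(); print(delta(32))
for n in("top","scene"):
    q=read_camera(n);i=q["pixels"]
    c=i[170:300,270:420] if n=="top" else i[130:260,140:290]
    cv2.imwrite(f"pics/f_{n}.png",cv2.resize(c,None,fx=4.5,fy=4.5,interpolation=cv2.INTER_CUBIC))
    for t,z in(("tray",.109),("far_foot",.132),("far_corner",.132),("lug",.157)):
        for m in mark_of(t,q)[:1]: print(n,t,np.round(m["uv"],1),round(m["p"],2),atz(q,m["uv"],z).round(4))
E
```

```text
t 13.15 eef [ 0.6126 -0.1378  0.1319] tilt -0.23 rv [ 0.25  0.32 13.65] F [ 0.1  0.4 -1.5] M [ 0.08 -0.24 -0.  ] op 0.085
foot moved if rigid (mm) [  30.5 -452.8   68.4]
[-0.40077221 -0.17987485 -0.18773792]
top tray [337.4 234.3] 0.71 [ 0.4765 -0.2129  0.109 ]
top far_foot [351.7 257.3] 0.74 [ 0.3975 -0.255   0.132 ]
top far_corner [359.7 261.9] 0.67 [ 0.3813 -0.2815  0.132 ]
scene tray [201.6 195.8] 0.85 [ 0.4959 -0.2148  0.109 ]
scene far_foot [190.4 166.9] 0.71 [ 0.3934 -0.2566  0.132 ]
scene far_corner [179.3 165.4] 0.86 [ 0.3862 -0.2896  0.132 ]
scene lug [227.1 215.1] 0.86 [ 0.6264 -0.1317  0.157 ]
```

View pics/f_scene.png

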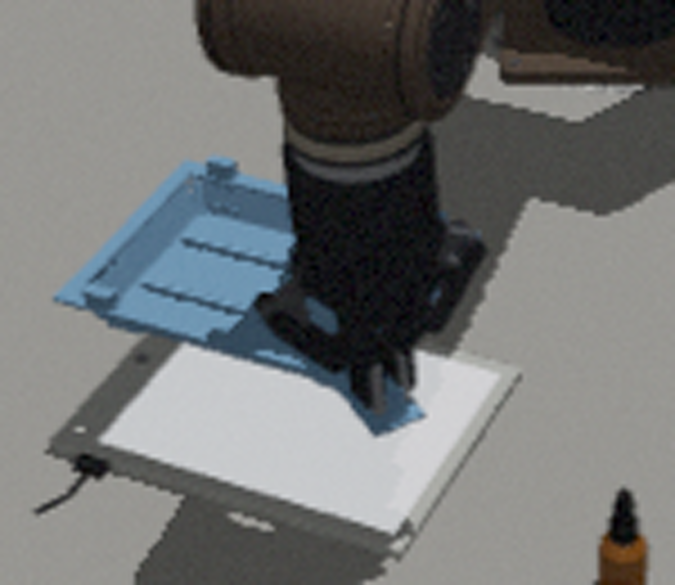

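View pics/f_top.png

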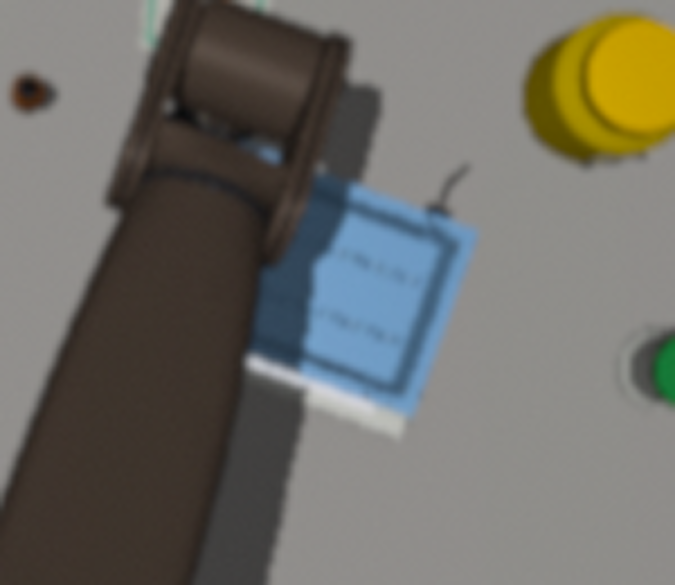

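```bash
python3 - <<'E'
from h import *
t=read_camera("top");q=read_camera("scene")
T=lambda u,v:(u/4.5+270,v/4.5+170); S=lambda u,v:(u/4.5+140,v/4.5+130)
A=tri([(t,T(412,412)),(q,S(188,163))]);B=tri([(t,T(477,230)),(q,S(57,299))])
print("A",A.round(4),"B",B.round(4),np.linalg.norm(A-B))
s=get_state();print(s["eef_pos"])
# predicted from rigid hypothesis: level at yaw -22.6, tray origin = tcp - ...
def pred(roll_axis_tilt,z0=None):
    r0=R.from_euler('z',18.4-54.5,degrees=True); 
    Rt=R.from_quat(s["tcp_rot"])*R.from_quat([0.9869,0.1611,.002,-.001]).inv()
    c0=np.array([.6045-.149*np.cos(np.radians(18.4)),.259-.149*np.sin(np.radians(18.4)),.034])
    r=Rt*r0; c=s["eef_pos"]+Rt.apply(c0-TCP0); return r,c
r,c=pred(0); print("origin",c,r.as_euler('zyx',degrees=True))
for n,p in(("A",[-.075,-.105,.026]),("B",[.075,-.105,.026]),("ledgeR",[0,0,0])):
    w=c+r.apply(p); print(n,w.round(4),proj(t,w).round(1),proj(q,w).round(1))
print("meas",T(412,412),S(188,163),T(477,230),S(57,299))
th=np.radians(54.5);d=np.array([np.cos(th),np.sin(th),0]);nn=np.array([-d[1],d[0],0])
for k in(-1,1):
    w=c+r.apply(d*.166+nn*.016*k+[0,0,.026]);print("ledge out",k,w.round(4),((proj(q,w)-[140,130])*4.5).round(1))
E
```

```text
A [ 0.3817 -0.2865  0.1261] B [ 0.5173 -0.3425  0.1249] 0.1467549758363137
[ 0.61259888 -0.13789743  0.13202798]
origin [ 0.48623752 -0.21774274  0.10208727] [-22.4588196    0.33204361   0.19542277]
A [ 0.377  -0.2862  0.1285] [360.9 263.1] [181.2 164.5]
B [ 0.5156 -0.3435  0.1275] [376.  221.7] [151.6 195.2]
ledgeR [ 0.4862 -0.2177  0.1021] [338.4 231.5] [201.2 195.5]
meas (361.55555555555554, 261.55555555555554) (181.77777777777777, 166.22222222222223) (376.0, 221.11111111111111) (152.66666666666666, 196.44444444444446)
ledge out -1 [ 0.6356 -0.1433  0.1275] [373.3 433.6]
ledge out 1 [ 0.6186 -0.1162  0.1277] [424.5 412. ]
```

jog_arm(targets="0 0 3 -0.3 0.1 0 -1; 0 0 3 0 0 0 -1; 0 0 0 0 0 0 -1; 0 0 0 0 0 0 -1; 0 0 0 0 0 0 -1; 0 0 0 0 0 0 -1; 0 0 0 0 0 0 -1; 0 0 0 0 0 0 -1; 0 0 0 0 0 0 -1; 0 0 0 0 0 0 -1")

```text
time: 14.58
eef_pos: [0.6126, -0.138, 0.1388]
tcp_rot: [0.961, 0.277, -0.002, -0.001]
contact_force: [-0.5, 0.3, -1.7]
opening: 0.085
```

```bash
python3 - <<'E'
from h import *
peel(); print(delta(32), get_state()["dq"].round(4))
q=read_camera("scene");t=read_camera("top");cv2.imwrite("pics/g.png",q["pixels"])
s=get_state();Rt=R.from_quat(s["tcp_rot"])*R.from_quat([0.9869,0.1611,.002,-.001]).inv()
c0=np.array([.6045-.149*np.cos(np.radians(18.4)),.259-.149*np.sin(np.radians(18.4)),.034])
c=s["eef_pos"]+Rt.apply(c0-TCP0);r=Rt*R.from_euler('z',-36.1,degrees=True);print("origin",c.round(4),r.as_euler('zyx',degrees=True).round(2))
i=q["pixels"][130:260,140:290];i=cv2.resize(i,None,fx=5,fy=4.5,interpolation=cv2.INTER_CUBIC)
for p in([-.075,-.105,.026],[.075,-.105,.026]):
    u=proj(q,c+r.apply(p))-[140,130];cv2.circle(i,(int(u[0]*5),int(u[1]*4.5)),4,(0,0,255),1)
cv2.imwrite("pics/gz.png",i)
E
```

```text
t 14.5833 eef [ 0.6126 -0.138   0.1388] tilt -0.45 rv [-0.09  0.45 13.63] F [-0.5  0.3 -1.7] M [ 0.13 -0.23 -0.  ] op 0.085
foot moved if rigid (mm) [  30.6 -452.9   76.4]
[-0.05427375 -0.26403455 -0.17667944] [-0.0012  0.0019  0.0004  0.0007  0.0005  0.0005]
origin [ 0.4862 -0.2179  0.1095] [-22.46   0.44  -0.14]
```

View pics/g.png

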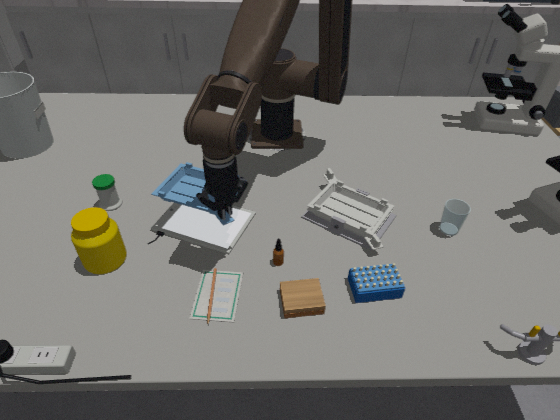

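View pics/gz.png

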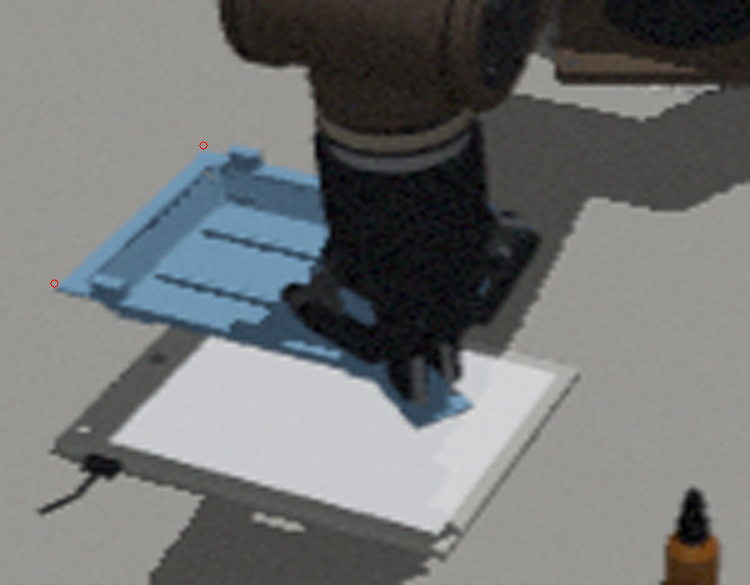

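jog_arm(targets="0 0 0 -0.25 0.4 0 -1; 0 0 0 0 0 0 -1; 0 0 0 0 0 0 -1; 0 0 0 0 0 0 -1; 0 0 0 0 0 0 -1; 0 0 0 0 0 0 -1; 0 0 0 0 0 0 -1; 0 0 0 0 0 0 -1; 0 0 0 0 0 0 -1; 0 0 0 0 0 0 -1")

```text
time: 15.52
eef_pos: [0.6126, -0.1379, 0.1387]
tcp_rot: [0.961, 0.277, -0.007, 0.0]
contact_force: [-0.8, 0.1, -2.0]
opening: 0.084
```

```bash
python3 - <<'E'
from h import *
peel(); print(get_state()["dq"].round(4))
t=read_camera("top");q=read_camera("scene")
cv2.imwrite("pics/h_top.png",cv2.resize(t["pixels"][170:300,270:420],None,fx=4.5,fy=4.5,interpolation=cv2.INTER_CUBIC))
cv2.imwrite("pics/h_scene.png",cv2.resize(q["pixels"][130:260,140:290],None,fx=4.5,fy=4.5,interpolation=cv2.INTER_CUBIC))
E
```

```text
t 15.5167 eef [ 0.6126 -0.1379  0.1387] tilt -0.98 rv [-0.31  0.93 13.63] F [-0.8  0.1 -2. ] M [ 0.11 -0.25 -0.01] op 0.084
foot moved if rigid (mm) [  30.5 -452.9   78.5]
[-0.0027 -0.0006  0.0011 -0.0005  0.0003 -0.0005]
```

View pics/h_top.png

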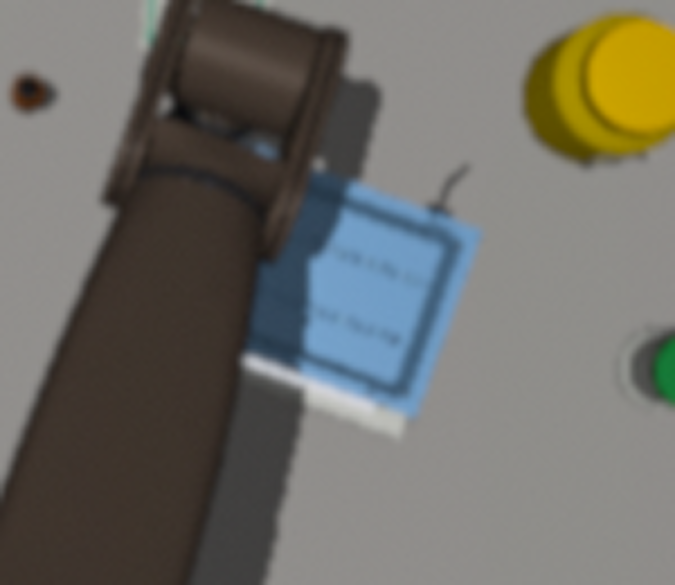

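View pics/h_scene.png

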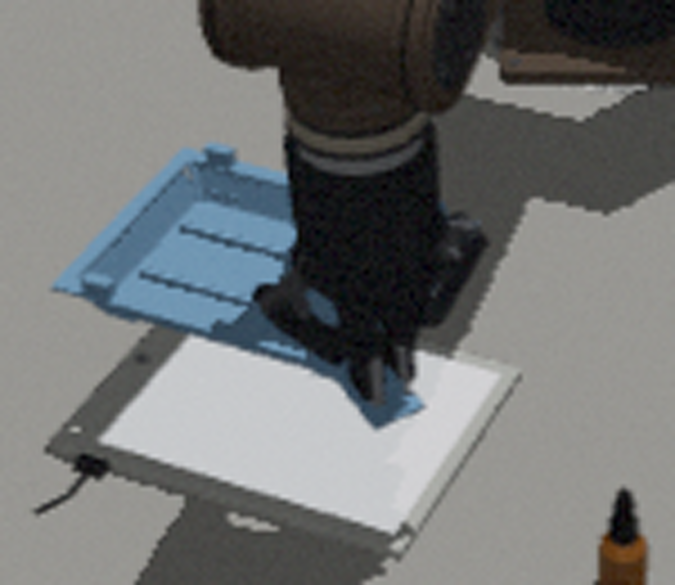

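```bash
python3 - <<'E'
from h import *
t=read_camera("top");q=read_camera("scene")
T=lambda u,v:(u/4.5+270,v/4.5+170); S=lambda u,v:(u/4.5+140,v/4.5+130)
print(tri([(t,T(417,418)),(q,S(187,150))]),tri([(t,T(481,232)),(q,S(54,287))]))
# ledge outer corners height from scene only vs expected level z=.1345
s=get_state();lug=s["eef_pos"]+[0,0,0]
d=np.array([np.cos(np.radians(32)),np.sin(np.radians(32)),0]);n=np.array([-d[1],d[0],0])
for k in(-1,1): print(((proj(q,np.array([lug[0],lug[1],.1347])+d*.017+n*.016*k)-[140,130])*4.5).round(1))
E
```

```text
[ 0.37741889 -0.28768337  0.133448  ] [ 0.51541195 -0.34337188  0.13264339]
[373.9 424.1]
[425.4 402.8]
```

```bash
python3 -c "
from h import *
peel(); print(sign_off())"
```

```text
t 15.7167 eef [ 0.6126 -0.1379  0.1387] tilt -0.98 rv [-0.31  0.93 13.64] F [-0.5  0.2 -1.9] M [ 0.14 -0.15 -0.02] op 0.085
foot moved if rigid (mm) [  30.5 -452.9   78.5]
the job is handed in; nothing more can be done
None
```

I gripped the blue tray by its corner lug and peeled it up to about 10° of tilt, with the far foot staying down. Then I lifted it clear, carried it over the other things and left it held still above the light panel. I handed the job in at 15.7 s.

**Last checks:**
- **Position:** the tray's centre is at about (0.486, −0.218) m; the panel measured (0.486, −0.217) m. Its floor is about 10 cm above the lit surface, and it is turned in line with the panel.
- **Level:** the two far rim corners triangulate to 133 mm, and the lug ledge looks the same height to within 2 mm. That makes the tray level to about 0.5°.
- **Grip:** the wrist carries about 1.7–2 N, which is the tray's weight alone. The joints are at rest.
- **Other things:** the white trays stayed clipped in the rack, and the rest of the bench looked unmoved in the scene image.

**What disagreed:**
- **Early wrist reading:** my first measurement of the lug was about 7 mm off because the arm had not settled. I measured again before gripping.
- **Far-foot estimate:** partway through the peel, assuming a rigid grip, it wandered by −5 to +3 mm. It was back within about 1 mm vertically by the time the tilt reached 8°.
- **Slip in the grip:** the far end sat about 3–4 mm low over the panel, so the tray had turned slightly in the pads. I corrected it by tilting the tool about 0.5°.

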